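# Light the painted panel

## Robot

A 6-joint arm with a two-finger parallel gripper is mounted at the origin on the work surface. World frame = base frame: x ahead of the robot, y to its left, z up, the work surface at z = 0. Lengths are in m, angles in rad, forces in N, time in s.
With the tool pointing down it reaches from about 0.3 to 0.75 m from the base axis. Payload 8.5 kg.
Tool frame: the origin (TCP) lies at the very end of the fingers, on their centre line; the grasp point (between the pads) lies 19 mm behind it (manip.grip_depth is the distance from the TCP to the grasp point, in m); z points along the fingers, y is the line along which they close (so a half turn about z gives the same grasp; the last joint's range is limited). The gripper opens to 85 mm and grips with 20 to 120 N. Pads are 22 mm wide; open, the fingers measure 114 mm over their backs; the gripper's body (76 mm by 85 mm) begins 54 mm behind the grasp point. The pads swing forward as they close: fully open they stand 13 mm farther back than shut.
Start: joints at [-1.536, 0.381, 1.297, -0, 1.464, -0.215], TCP at [0.136, -0.533, 0.231] pointing down, gripper open.
Joint ranges: [-3.11, 3.11], [-0.89, 2.33], [0.22, 2.48], [-1.42, 4.56], [0.17, 2.85], [-2.88, 2.88]. Speed limits (rad/s): [2.39, 2.39, 3.14, 3.14, 3.14, 3.14].

## Interface

Orientations are given as [roll, pitch, yaw] about the fixed x, y, z axes, in that order (R = Rz(yaw) Ry(pitch) Rx(roll)).
In Python, from workcell import manip gives the robot as it stands. Calls block until the motion is done:
- manip.move_to(position, orientation): joint-space move of the TCP to a pose.
- manip.move_linear(position, attitude=None, feed=0.15, contact_N=None): straight line of the TCP; attitude=None keeps the orientation; feed is the mean speed in m/s. With contact_N (N) it stops when the force on the tool has changed by that much, and returns True; else False.
- manip.move_joints(angles): joint-space move.
- manip.open() and manip.close(grasp_force=None): open the fingers fully, or close them until they stop; grasp_force is the grip in N (None keeps the last).
- manip.sleep(seconds).
- manip.ik(position, orientation): joint angles nearest the present ones, or None.
- manip.read_state(): the state.
- manip.capture(name): name is "scene" or "top" or "wrist"; returns (picture, depth): 480x640x3 uint8, red, green, blue; 480x640 float32, m along the optical axis (not along the pixel's ray), 0 where there is no reading.
- manip.calibration(name): a dict with "fx", "fy", "cx", "cy" (pixels), "R" (3x3) and "t" (3): a world point X has camera coordinates R X + t. Camera axes: x right, y down, z forward; pixel columns grow to the right and rows downward; lengths in m; the calibration is good to about 2 mm. The wrist camera is an equidistant fisheye: a pixel r from the principal point sees the ray r / f radians off the axis. A picture is of the moment at which its call begins: read the wrist's pose just before it. calibration takes no time and is no camera call; for the wrist camera it gives the pose at the moment of the call.
A pose or a line that the arm cannot do raises manip.MotionError and nothing moves.
- manip.sign_off(): hands the job in; it is judged then, once.
The state is a dict: "clock": time; "joints": joint angles; "dq": joint speeds; "tau": joint torques, N m; "tool_pos": TCP position; "tcp_rot": TCP orientation; "wrist_force": force on the tool from outside, world axes, zero at the start; "torque": the same for the moment, N m; "opening": opening from 0.0 (shut) to 1.0 (fully open); "gripper_force": force on a finger pad.
Only numpy, scipy, OpenCV 4.12 (cv2) and the standard library are available. Lean on these libraries where they do the work, as an engineer would, in place of code of your own. Each camera call takes 0.05 s, during which the arm holds its last target. There are 200 camera calls.

## Task

The painted panel needs light for inspection, but a yellow glue bottle is standing on it. Keep the bottle upright and set it down, without dropping it, so that it stands inside the blue tray beside the jar; swing the red bench lamp on its stiff two-link arm so that the reflector hangs centred over the middle of the panel, and let go so that it stays there. Do not shift or knock over the drill, the green can, the paint tin or the jar.

Things in the scene. Friction and masses are not known exactly. Their poses are not given: they have to be found in the camera images.
- elbow (a point): Elbow of the red bench lamp: on the vertical elbow axis, at the outer end of the upper link, 240 mm above the bench. Its x axis points along the upper link to the lamp's steel post, whose axis (the shoulder) is 290 mm away, fixed on a dark disc foot at the far side. The upper link is 22 mm wide, 233 to 247 mm above the bench. The shoulder turns about the post, stiffly.
- lamp_lower (a joint): Elbow of the lamp: turn of the lower red link (270 mm from elbow axis to reflector axis, height 247 to 259 mm) relative to the upper link about a vertical axis. At -2.37 the lower link continues the upper one in line; the value grows counter-clockwise from above; near 0 the arm is folded (0.77 rad between the links). Range -2.37 to 0.38. Stiff.
- grip_point (a point): Upright black round grip, 26 mm in diameter, with an orange band, on top of the lamp's outer end, standing on the reflector axis; it swivels freely about that axis. It reaches from 261 to 319 mm above the bench. This point is on its axis, 297 mm above the bench; pinch it from above. The lamp cannot be raised or lowered.
- shade (a point): Centre of the lower rim of the aluminium reflector, 123 mm above the bench, on the reflector axis (straight below the grip). The reflector is 90 mm across at the rim, narrowing to 44 mm at 191 mm height, its top at 223 mm.
- panel: White painted panel with a blue round motif in its middle, 120 (x) x 160 (y) x 18 mm, fixed flat on the bench. Origin: centre of the underside.
- tray: Blue open tray, 130 (x) x 190 (y) mm outside, 40 mm high, walls and floor 5 mm thick, fixed to the bench. Origin: centre of the underside. The jar stands in its +y half; the -y half is free.
- bottle: Yellow glue bottle with white band and red cap, standing on the panel: round body 54 mm in diameter up to 132 mm, cap 34 mm in diameter, 155 mm high in all, about 0.3 kg. Origin: centre of the underside; z along its axis.
- jar: Amber jar with black lid standing in the tray, 62 mm in diameter, 78 mm high. Origin: centre of the underside. Leave alone.
- can: Stands loose on the bench; green spray can with white cap, 66 mm in diameter, 190 mm high. Origin: centre of the underside. Leave alone.
- pot: Stands loose on the bench; steel paint tin with blue band and white lid, 73 mm in diameter, 168 mm high. Origin: centre of the underside. Leave alone.
- drill: Stands loose on the bench; cordless drill on its battery (100 x 70 x 40 mm); red motor housing 62 mm in diameter along its x axis at 160 mm height, from x = +60 mm (rear) to the chuck's nose at x = -88 mm; 191 mm high. Origin: centre of the underside of the battery. Leave alone.

How it is judged:
By the outcome, as a careful person would: the job done as asked, in the order asked, and still so for the second after the job is handed in, with the robot touching nothing.
It also fails if it takes over 54 s, if anything falls off the work surface, if the arm or the gripper's body presses on something with over 40 N, if the wrist force passes 120 N, or if a joint passes its speed limit or range.

## Working session

There is one attempt and no reset: what is moved stays moved. The work goes in short steps, each a Python script; the robot and the scene stay as the last script left them, time stands still between calls to the robot, and variables do not carry over. Pictures are saved under pics/ and viewed, at most 10 in all, crops included, and the job is handed in when it is done.

```bash
mkdir -p pics; ls; python3 - <<'E'
from workcell import manip
import cv2,numpy as np
for n in("scene","top"):
    p,d=manip.capture(n); cv2.imwrite(f"pics/{n}0.png",p[:,:,::-1]); np.save(f"pics/{n}0.npy",d)
    c=manip.calibration(n); print(n,c)
print(manip.read_state()["clock"])
E
```

```text
pics
scene {'fx': 613.105481261988, 'fy': 613.105481261988, 'cx': 325.244628562773, 'cy': 235.19327462321053, 'R': array([[-0.81994672,  0.57240339, -0.00646023],
       [ 0.42701798,  0.60409362, -0.67284956],
       [-0.38123879, -0.55445943, -0.73975113]]), 't': array([ 0.47514962, -0.14033521,  1.49355812])}
top {'fx': 448.5259763604454, 'fy': 448.5259763604454, 'cx': 317.5073108184825, 'cy': 245.9120186786069, 'R': array([[ 0.00186073, -0.99998886,  0.0043381 ],
       [-0.98090929, -0.00266877, -0.19444751],
       [ 0.19445692, -0.00389346, -0.98090333]]), 't': array([0.02895171, 0.60321739, 0.99068946])}
0.1
```

View pics/scene0.png

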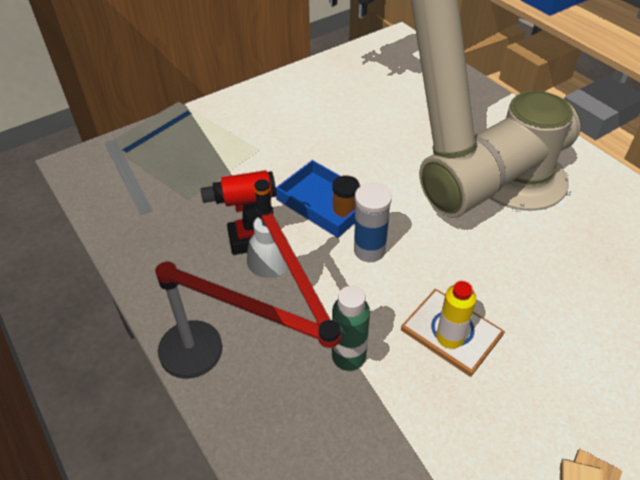

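View pics/top0.png

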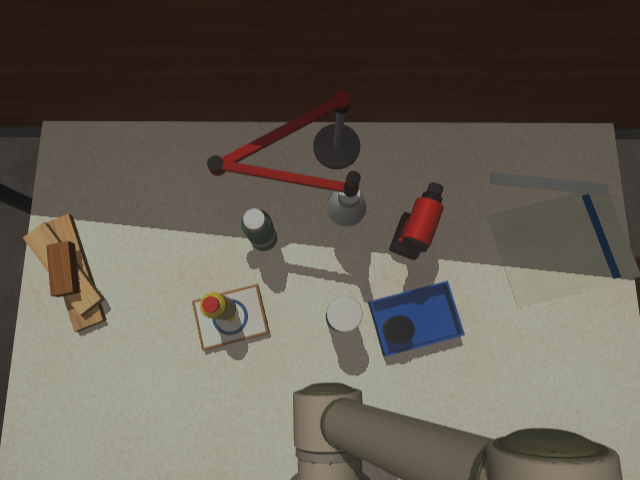

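The pictures show the lamp elbow near top(216,164), the grip at (353,180), the bottle cap at (211,305), the panel centre at (231,318), the tray around (416,320) with the jar in its left half, the can cap at (255,219), the pot lid at (344,313) and the drill at (420,220). Next I'll view an enlarged crop.

```bash
python3 - <<'E'
import cv2,numpy as np
p=cv2.imread("pics/top0.png")[80:370,180:480]
p=np.clip(p.astype(float)*1.7,0,255).astype(np.uint8)
p=cv2.resize(p,None,fx=2.05,fy=2.05,interpolation=cv2.INTER_CUBIC)
for i in range(180,480,20): cv2.putText(p,str(i),(int((i-180)*2.05),8),0,.3,(0,255,255)); cv2.line(p,(int((i-180)*2.05),10),(int((i-180)*2.05),16),(0,255,255))
for i in range(80,370,20): cv2.putText(p,str(i),(0,int((i-80)*2.05)+4),0,.3,(0,255,255))
cv2.imwrite("pics/top0c.png",p)
E
```

```text
(no output)
```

View pics/top0c.png

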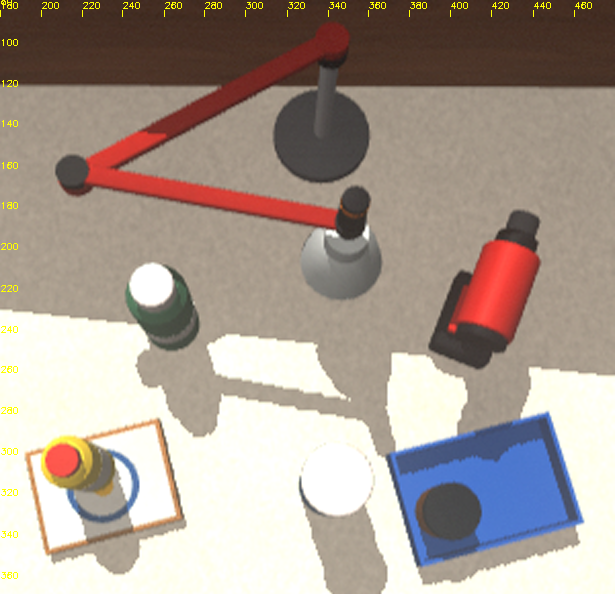

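```bash
cat > h.py <<'E'
from workcell import manip
import numpy as np
def bp(u,v,z,cam="top"):
    c=manip.calibration(cam); r=c["R"].T@np.array([(u-c["cx"])/c["fx"],(v-c["cy"])/c["fy"],1.]); o=-c["R"].T@c["t"]
    return (o+r*(z-o[2])/r[2])[:2]
E
python3 - <<'E'
from h import *
np.set_printoptions(precision=4,suppress=True)
f=lambda x,y,z:bp(x/2.05+180,y/2.05+80,z)
P=dict(elbow=(72,168,.262),grip=(355,200,.319),should=(338,40,.25),foot=(321,136,.015),bottle=(62,461,.155),jar=(448,511,.078),can=(151,286,.19),pot=(337,480,.168),nose=(524,222,.16),rear=(482,335,.16))
for k,v in P.items(): print(k,f(*v))
for n,z,cs in(("panel",.018,[(27,455),(158,420),(184,518),(48,553)]),("tray",.04,[(388,457),(547,413),(582,521),(420,566)])):
    q=np.array([f(*c,z) for c in cs]); print(n,q.mean(0),"\n",q); 
    print([np.linalg.norm(q[i]-q[i-1]) for i in range(4)], np.arctan2(*(q[0]+q[3]-q[1]-q[2])[::-1]),)
# scene check
for n,u,v,z in(("bottle",463,289,.155),("can",351,298,.19),("pot",374,196,.168),("jar",346,186,.078),("grip",262,186,.319),("elbow",329,328,.262)): print("S",n,bp(u,v,z,"scene"))
E
```

```text
elbow [0.7293 0.2311]
grip [ 0.6776 -0.0328]
should [ 0.8698 -0.0242]
foot [ 0.8713 -0.0181]
bottle [0.4593 0.2522]
jar [ 0.4114 -0.1497]
can [0.6325 0.1629]
pot [ 0.4403 -0.0241]
nose [ 0.7113 -0.2252]
rear [ 0.5891 -0.1758]
panel [0.4398 0.234 ] 
 [[0.475  0.3249]
 [0.5159 0.1745]
 [0.4037 0.1417]
 [0.3645 0.295 ]]
[np.float64(0.11448473136162743), np.float64(0.15585721853351373), np.float64(0.11689719188327181), np.float64(0.1582341491456615)] 1.8290207165225412
tray [ 0.4369 -0.1986] 
 [[ 0.472  -0.0904]
 [ 0.5226 -0.2738]
 [ 0.4012 -0.3065]
 [ 0.3518 -0.1235]]
[np.float64(0.12467045510499414), np.float64(0.19025218054343637), np.float64(0.12575062555222635), np.float64(0.18957953211989909)] 1.836933252374187
S bottle [0.4525 0.2409]
S can [0.6403 0.164 ]
S pot [ 0.4445 -0.0231]
S jar [ 0.4144 -0.1549]
S grip [ 0.6835 -0.0302]
S elbow [0.7317 0.2306]
```

```bash
python3 - <<'E'
from h import *
import cv2
np.set_printoptions(precision=4,suppress=True)
est=dict(bottle=(.456,.247,.155,.022),grip=(.68,-.032,.319,.02),jar=(.412,-.151,.078,.036),can=(.635,.163,.19,.04),pot=(.442,-.024,.168,.042))
for n in("top","scene"):
    c=manip.calibration(n); d=np.load(f"pics/{n}0.npy"); v,u=np.mgrid[:480,:640]
    X=np.stack([(u-c["cx"])/c["fx"]*d,(v-c["cy"])/c["fy"]*d,d],-1).reshape(-1,3)[d.ravel()>0]
    X=(X-c["t"])@c["R"]
    for k,(x,y,z,r) in est.items():
        m=(abs(X[:,2]-z)<.008)&(np.hypot(X[:,0]-x,X[:,1]-y)<r)
        q=X[m]; print(n,k,m.sum(),q.mean(0) if m.any() else 0, (q.min(0)+q.max(0))/2 if m.any() else 0)
for p,yaws in(((.456,.247,.30),(-1.305,-.6,.266,1.837)),((.449,-.242,.30),(-1.305,1.837)),((.68,-.032,.3),(-1.57,0,1.57)),((.44,.234,.3),(-1.57,0,1.57))):
    for y in yaws: print(p,y,manip.ik(p,[np.pi,0,y]))
E
```

```text
top bottle 160 [0.4491 0.2409 0.1558] [0.4561 0.247  0.1549]
top grip 167 [ 0.6787 -0.0325  0.3183] [ 0.6797 -0.0329  0.3169]
top jar 612 [ 0.413  -0.1523  0.0826] [ 0.4132 -0.153   0.0782]
top can 379 [0.6346 0.1629 0.19  ] [0.6354 0.1635 0.1885]
top pot 994 [ 0.4423 -0.0234  0.168 ] [ 0.442  -0.0235  0.1675]
scene bottle 83 [0.4582 0.2599 0.1569] [0.4573 0.2472 0.1554]
scene grip 187 [ 0.6831 -0.0316  0.3184] [ 0.682  -0.0337  0.3175]
scene jar 454 [ 0.4188 -0.1512  0.0818] [ 0.4159 -0.154   0.0781]
scene can 532 [0.6395 0.1638 0.1901] [0.638  0.1621 0.1888]
scene pot 817 [ 0.4472 -0.0219  0.168 ] [ 0.4447 -0.0248  0.1667]
(0.456, 0.247, 0.3) -1.305 None
(0.456, 0.247, 0.3) -0.6 [ 0.2679  0.2836  1.2453 -0.      1.6126  2.4387]
(0.456, 0.247, 0.3) 0.266 [ 0.2679  0.2836  1.2453 -0.      1.6126  1.5727]
(0.456, 0.247, 0.3) 1.837 [ 0.2679  0.2836  1.2453 -0.      1.6126  0.0017]
(0.449, -0.242, 0.3) -1.305 [-0.7268  0.2678  1.2677 -0.      1.6061  2.149 ]
(0.449, -0.242, 0.3) 1.837 [-0.7268  0.2678  1.2677  0.      1.6061 -0.993 ]
(0.68, -0.032, 0.3) -1.57 None
(0.68, -0.032, 0.3) 0 [-0.2205  0.6044  0.7206 -0.      1.8166  1.3503]
(0.68, -0.032, 0.3) 1.57 [-0.2205  0.6044  0.7206  0.      1.8166 -0.2197]
(0.44, 0.234, 0.3) -1.57 None
(0.44, 0.234, 0.3) 0 [ 0.2508  0.2461  1.2977 -0.      1.5977  1.8216]
(0.44, 0.234, 0.3) 1.57 [ 0.2508  0.2461  1.2977 -0.      1.5977  0.2516]
```

```bash
python3 - <<'E'
from h import *
np.set_printoptions(precision=4,suppress=True)
a=bp(62/2.05+180,461/2.05+80,.173); b=bp(463,288,.173,"scene"); print(a,b)
assert np.linalg.norm(a-b)<.012
B=(a+b)/2; print("B",B)
Y=[np.pi,0,1.837]
manip.move_to([.1,-.43,.33],Y)
manip.move_to([*B,.30],Y)
manip.move_linear([*B,.115],feed=.15,contact_N=6)
s=manip.read_state(); print(s["tool_pos"],s["wrist_force"],s["clock"])
manip.close(45)
s=manip.read_state(); print(s["opening"],s["gripper_force"],s["wrist_force"],s["clock"])
E
```

```text
[0.4581 0.248 ] [0.4629 0.2478]
B [0.4605 0.2479]
[0.4609 0.248  0.1157] [ 0.5178  0.1877 -0.1699] 5.6667
0.6127817219635777 47.07664236892015 [-0.3588 -0.8328  5.5515] 6.075
```

```bash
python3 - <<'E'
from h import *
import cv2
np.set_printoptions(precision=4,suppress=True)
p=np.array(manip.read_state()["tool_pos"]); Y=[np.pi,0,1.837]; T=[.449,-.240]
manip.move_linear([p[0],p[1],.33],feed=.2)
s=manip.read_state(); print(s["opening"],s["wrist_force"],s["clock"])
manip.move_to([*T,.33],Y)
manip.move_linear([*T,.112],feed=.15)
c=manip.move_linear([*T,.096],feed=.03,contact_N=5)
s=manip.read_state(); print(c,s["tool_pos"],s["wrist_force"],s["opening"],s["clock"])
for n in("scene","top"): cv2.imwrite(f"pics/{n}1.png",manip.capture(n)[0][:,:,::-1])
E
```

```text
0.6216145928851902 [ 1.2358  0.2513 -3.4466] 7.3
True [ 0.4497 -0.2403  0.1026] [1.6035 0.1553 3.6304] 0.6150708741670539 11.075
```

View pics/scene1.png

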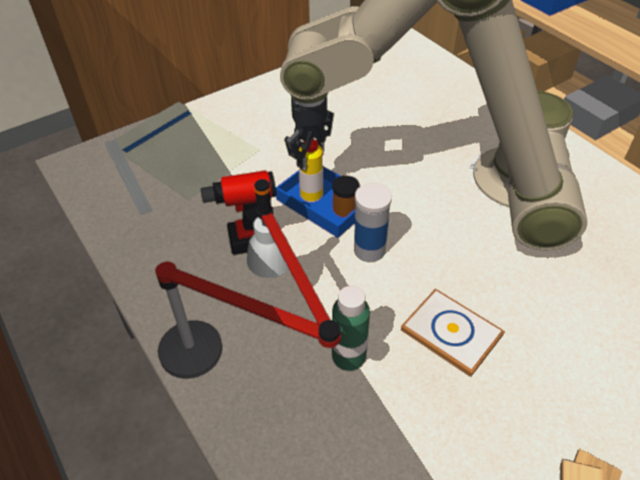

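The bottle rests on the tray floor and is upright. The panel is clear, with its centre dot at scene (453,328). I'll release the bottle and move above the lamp grip.

```bash
python3 - <<'E'
from h import *
import cv2
np.set_printoptions(precision=4,suppress=True)
manip.open(); manip.sleep(.2)
manip.move_linear([.449,-.240,.30],feed=.15)
Y=[np.pi,0,1.2]
manip.move_to([.55,-.1,.40],Y)
P=manip.capture("top")[0]; cv2.imwrite("pics/top2.png",P[:,:,::-1])
S=manip.capture("scene")[0]; cv2.imwrite("pics/scene2.png",S[:,:,::-1])
print(manip.read_state()["clock"], bp(453,328,.018,"scene"))
for n,I,(x,y,w,h) in(("top",P,(185,275,90,80)),("scene",S,(395,285,115,95))):
    hsv=cv2.cvtColor(I[y:y+h,x:x+w],cv2.COLOR_RGB2HSV)
    m=cv2.inRange(hsv,(18,130,80),(32,255,255)); M=cv2.moments(m,True); 
    if M["m00"]: u,v=M["m10"]/M["m00"]+x,M["m01"]/M["m00"]+y; print(n,"dot",M["m00"],u,v,bp(u,v,.018,n))
    m=cv2.inRange(hsv,(100,100,40),(125,255,255)); q=cv2.findNonZero(m)
    if q is not None and len(q)>5: (cx,cy),ax,an=cv2.fitEllipse(cv2.convexHull(q)); print(n,"ring",cx+x,cy+y,ax,bp(cx+x,cy+y,.018,n))
a=np.hstack([cv2.resize(P[130:370,150:480],(400,291)),cv2.resize(S[110:310,130:400],(400,291))]);cv2.imwrite("pics/c2.png",np.clip(a[:,:,::-1]*1.4,0,255))
E
```

```text
14.3 [0.4432 0.235 ]
top dot 76.0 229.71052631578948 316.4868421052632 [0.441  0.2369]
top ring 229.65406799316406 316.6318588256836 (33.51415252685547, 35.022125244140625) [0.4407 0.237 ]
scene dot 87.0 452.44827586206895 327.1034482758621 [0.4427 0.2328]
scene ring 452.4088821411133 327.8193588256836 (33.71738052368164, 42.557376861572266) [0.4439 0.234 ][ WARN:0@5.197] global loadsave.cpp:1063 imwrite_ Unsupported depth image for selected encoder is fallbacked to CV_8U.
```

View pics/c2.png

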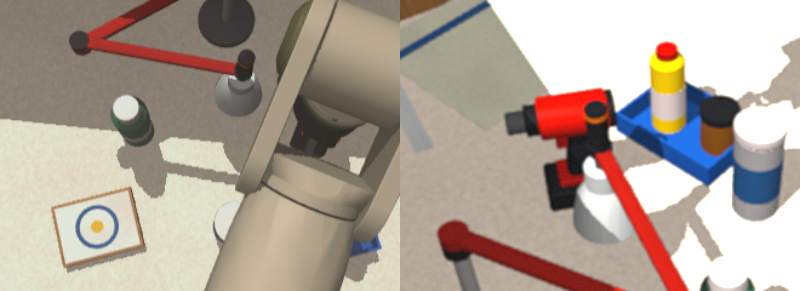

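```bash
python3 - <<'E'
from h import *
np.set_printoptions(precision=4,suppress=True)
G=np.array([.680,-.0328]); E0=np.array([.7305,.231]); T=np.array([.442,.2352]); S=np.array([.8705,-.022])
u=T-S; d=np.linalg.norm(u); al=np.arctan2(u[1],u[0])-np.arccos((.29**2+d*d-.27**2)/(.58*d))
E1=S+.29*np.array([np.cos(al),np.sin(al)]); print("E1",E1)
th0=np.arctan2(*(G-E0)[::-1])%(2*np.pi); th1=np.arctan2(*(T-E1)[::-1])%(2*np.pi); print(th0,th1)
r0=np.linalg.norm(G-E0); yaw=lambda th: th-2*np.pi+np.pi+0.0-(-0.0)  # closing axis tangential: a=th-90deg, yaw=a+90deg
yw=lambda th:(th-np.pi)
print("yaws",yw(th0),yw(th1))
manip.move_to([*G,.36],[np.pi,0,yw(th0)])
c=manip.move_linear([*G,.278],feed=.1,contact_N=8)
s=manip.read_state(); print(c,s["tool_pos"],s["wrist_force"],s["clock"])
if c: raise SystemExit
manip.close(100)
s=manip.read_state(); print(s["opening"],s["gripper_force"],s["wrist_force"],s["clock"])
if s["opening"]<.2: raise SystemExit
for t in np.linspace(0,1,9)[1:]:
    th=th0+t*(th1-th0); c=E0+t*(E1-E0); r=r0+t*(.27-r0)
    q=c+r*np.array([np.cos(th),np.sin(th)]) if t<1 else T
    manip.move_linear([*q,.278],[np.pi,0,yw(th)],feed=.08)
    s=manip.read_state(); print(q,np.array(s["tool_pos"])[:2],np.array(s["wrist_force"]),s["clock"])
    if np.linalg.norm(s["wrist_force"])>80: print("high");break
E
```

```text
E1 [0.7116 0.2206]
4.52324441985425 3.087473246265605
yaws 1.381651766264457 -0.054119407324188185
False [ 0.6801 -0.033   0.2791] [-0.0949  0.7915  0.4992] 15.925
0.2822873064876802 97.959144115448 [ 0.0928 -0.5469  2.6317] 16.5167
[ 0.6313 -0.021 ] [ 0.6315 -0.021 ] [-0.1383  1.8523  5.4213] 17.2917
[ 0.5856 -0.0011] [ 0.5861 -0.0014] [-0.5856  0.8574  6.8997] 18.0667
[0.5444 0.0261] [0.5449 0.0257] [-1.0519  1.4995  6.7215] 18.8333
[0.5089 0.0599] [0.5094 0.0595] [-0.1753  0.9566  7.6224] 19.5917
[0.4802 0.099 ] [0.4808 0.0987] [-0.0739  0.9458  8.0604] 20.35
[0.4591 0.1423] [0.4598 0.1419] [-0.4613  0.9395  6.568 ] 21.1
[0.4463 0.1882] [0.4471 0.1879] [-0.0174  0.7022  6.7669] 21.8417
[0.442  0.2352] [0.4432 0.2349] [0.8462 0.7959 6.9938] 22.5833
```

```bash
python3 - <<'E'
from h import *
import cv2
manip.open(); manip.sleep(.2)
p=manip.read_state()["tool_pos"]
manip.move_linear([p[0],p[1],.40],feed=.15)
manip.move_to([.2,-.42,.40],[np.pi,0,1.2])
np.set_printoptions(precision=4,suppress=True)
for n in("scene","top"):
    I,d=manip.capture(n); cv2.imwrite(f"pics/{n}3.png",I[:,:,::-1])
    c=manip.calibration(n); v,u=np.mgrid[:480,:640]
    X=np.stack([(u-c["cx"])/c["fx"]*d,(v-c["cy"])/c["fy"]*d,d],-1).reshape(-1,3)[d.ravel()>0]; X=(X-c["t"])@c["R"]
    q=X[(abs(X[:,2]-.319)<.008)&(np.hypot(X[:,0]-.442,X[:,1]-.235)<.03)]; print(n,len(q),q.mean(0),(q.min(0)+q.max(0))/2)
a=np.hstack([cv2.resize(cv2.imread("pics/top3.png")[80:380,180:480],(400,400)),cv2.resize(cv2.imread("pics/scene3.png")[150:450,220:520],(400,400))])
cv2.imwrite("pics/c3.png",np.clip(a*1.4,0,255).astype(np.uint8)); print(manip.read_state()["clock"])
E
```

```text
scene 212 [0.4464 0.2363 0.3178] [0.4439 0.2348 0.3166]
top 191 [0.4416 0.2341 0.319 ] [0.442  0.2345 0.3169]
26.95
```

View pics/c3.png

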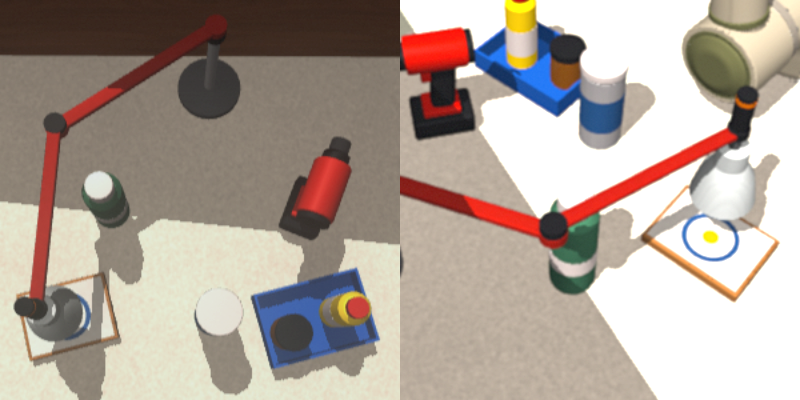

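The reflector hangs over the panel motif, within about 3 mm of its centre in both views. The bottle stands upright in the tray, and the drill, can, tin and jar are where they were.

```bash
python3 -c "
from workcell import manip
print(manip.sign_off())"
```

```text
the job is handed in; nothing more can be done
None
```

The job is handed in at about 27 s of the allowed 54 s: the glue bottle stands upright in the blue tray beside the jar, the reflector hangs within about 3 mm of the panel's centre with the lamp released, and the drill, can, tin and jar look unmoved in the final pictures.

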